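# Hold down the recessed reset button of a water filter

## Task

The filter cartridge has been changed, so reset the water-filter unit: first slide its black cover by the orange grip all the way to the open end stop, which bares the small round hole. Then take the orange stylus out of its stand, reach its steel tip straight down through the hole and press the recessed red button fully down. Finish while still gripping the stylus and holding the button down, with the cover left fully open and the mug, rice bowl, lemon and tea light left where they stand.

Things in the scene. Friction and masses are not known exactly. Their poses are not given: they have to be found in the camera images.
- filter_unit: White water-filter unit with a grey base, fixed to the worktop; housing 96 (x) x 166 (y) x 55 mm, a blue filter cartridge (60 mm across, top 61 mm high) lies along its back (+x side, to x = +108 mm, y = +-90 mm with its pipe stubs). Origin: centre of the housing's underside, on the worktop; z up. The cover slides along -y of this frame to open. Two rails 5 mm high run beside the cover at x = +-20 mm.
- cover (a joint): Sliding black cover on the unit's top: m, 0 = shut, 0.045 = fully open at its end stop. It starts shut or a little open and covers the whole hole below 0.027 and is wholly clear of it from 0.041. Moves with growing value along -y of filter_unit, with about 1.5 N of friction, and stays where it is left. The 3 mm plate is 34 mm wide and 58 mm long.
- cover_grip (a point): Orange upright grip on the cover, 26 mm along the unit's x, 12 mm along the unit's y (the sliding direction), 22 mm tall, standing on the 3 mm cover plate. The point is at its middle, 11 mm below its top and 11 mm above the plate; moves with the cover. Axes as filter_unit.
- aperture (a point): Centre of the mouth of the round hole (14 mm across, straight walls, vertical) in the unit's top face, 55 mm above the worktop, at (0, +30 mm) of filter_unit. The red button's face, 13 mm across, lies 20 mm below this mouth. z up.
- reset_button (a joint): Red spring button at the bottom of the hole: m, 0 = up, 0.006 = fully down (its face is then 26 mm below the mouth). Starts to move at 1.5 N, fully down at 5 N, springs back when let go.
- stylus_center (a point): Middle of the stylus's handle, where to grip it. Stylus: orange round handle, 16 mm diameter, 80 mm long, with black rings; below it a steel rod, 6 mm diameter, 52 mm long; 132 mm in all, 40 g. It starts upright, tip down, in the stand: the rod in the stand's hole, the handle's foot on the stand's top. The point lies 92 mm above the tip; z points from tip to handle. Loose.
- stylus_tip (a point): End of the stylus's steel rod, on its axis; z points towards the handle.
- stand: Stylus stand, fixed: dark round foot of 68 mm diameter, 8 mm high, and a grey upright tube of 28 mm diameter whose top is 66 mm above the worktop, with a 9 mm vertical hole. Origin: centre of its underside, on the worktop.
- mug_center (a point): Striped mug, 86 x 120 x 90 mm; point at half height. Leave it alone.
- rice_bowl_center (a point): White rice bowl, 115 mm across, 52 mm high; point at half height. Leave it alone.
- lemon_center (a point): Yellow lemon, 78 x 55 x 56 mm; point at its middle. Leave it alone.
- tea_light_center (a point): Small tea light, 38 mm across, 15 mm high; point at half height. Leave it alone.
Mind the look-alikes: they are no part of the job. There is more than one size of the filter_unit; the one meant has the size given above.

How it is judged:
By the outcome, as a careful person would: the job done as asked, in the order asked, and still so for the second after the job is handed in, while the arm keeps its last pose, push and grip.
It also fails if it takes over 58 s, if anything falls off the work surface, if the arm or the gripper's body presses on something with over 40 N, if the wrist force passes 120 N, or if a joint passes its speed limit or range.

## Robot

A 6-joint arm with a two-finger parallel gripper is mounted at the origin on a cart in front of the work surface, level with it; the furniture and walls round the work are solid. World frame = base frame: x ahead of the robot, y to its left, z up, the work surface at z = 0. Lengths are in m, angles in degrees, forces in N, time in s.
With the tool pointing down it reaches from about 0.275 to 0.725 m from the base axis. Payload 5.6 kg.
Tool frame: the origin (TCP) lies between the finger pads; the fingertips stand 19 mm ahead of it and the grasp point (between the pads) is the TCP; y points along the fingers, z is the direction in which the jaws open and shut, and the axes are right-handed (so a half turn about y gives the same grasp; the last joint's range is limited). The gripper opens to 85 mm and grips with 20 to 120 N. Pads are 22 mm wide; open, the fingers measure 114 mm over their backs; the gripper's body (76 mm by 85 mm) begins 54 mm behind the grasp point. The pads swing forward as they close: fully open they stand 13 mm farther back than shut.
Start: joints at [79.504, 14.616, 6.199, 0, -81.583, -16.306], TCP at [0.248, 0.491, 0.25] pointing down, gripper open.
Joint ranges: [-168.99, 168.99], [-69.2, 112.95], [-62.41, 85.93], [-164.36, 98.24], [-168.68, -3.75], [-174.98, 174.98]. Speed limits (degrees/s): [147.25, 147.25, 180, 180, 180, 180].

## Interface

Orientations are given as a 3x3 rotation matrix whose columns are the frame's x, y, z axes.
In Python, from plant import manip gives the robot as it stands.
- The arm moves only by the shell command python3 -m jog 'ROWS'. ROWS is a JSON object of lists of equal length, an entry for each row: "fingers": the closure, from -1 (fully open) to 1 (shut), so that 0 is half open; "delta_pos": the shift along the tool's x, y, z in units of 30 mm (1.0 is 30 mm), a list of three; "twist": the turn about the tool's y in units of 0.08 rad (1.0 is 0.08 rad). A call has 1 to 20 rows; each row shifts and turns the commanded pose from where the row before left it, along the tool's axes as they then stand; what a row does not reach is not made up. A row lasts 1/12 s, in which the tool goes at most 41.7 mm and 7.16 degrees, less where a joint would pass 70% of its speed; a pose out of reach is approached as far as the arm can. A call with a number of a shift or a turn outside -1 to 1 is refused whole. A call with a gripper value outside its range is refused whole. The fingers move at their own pace and stop on an object; the grip force is fixed at half the most. Time passes only in rows, so rows that do not move let the fingers close. It gives the time, the measured TCP pose, the force and the opening at its end, in the units of the state.
- manip.get_state(): the state, without advancing time (a new reading comes with each control period).
- manip.read_camera(name): name is "scene" or "top" or "wrist"; returns a dict with "image" (384x512x3 uint8, red, green, blue), "intrinsics" (3x3 intrinsics, pixels), "extrinsics" (4x4, takes a point from camera to world coordinates); the wrist camera has in their place "tool_from_camera" (4x4, takes a point from camera to tool coordinates, whose origin is the TCP and whose axes are the tool frame's). Camera axes: x right, y down, z forward; pixel columns grow to the right and rows downward; lengths in m; the calibration is good to about 2 mm. The wrist camera is an equidistant fisheye: a pixel r from the principal point sees the ray r / f radians off the axis. A picture is of the moment at which its call begins: read the wrist's pose just before it. There is no depth.
- manip.finish_job(): hands the job in, once; it reports no verdict.
Trained networks look in the newest picture that a camera, given by its name, has taken for a name from the list of things; names that differ only in an ending like _2 or _b are one class to them, and where a whole thing is asked for, a point or a joint stands for the part that bears it (a point fixed in the world has none). Each returns a list of dicts, best first, with "score" (0 to 1); they miss things now and then, are a little off and sometimes report something else, mostly with a low value. They report only what shows in the picture. A call takes as long as a camera call. They do not tell look-alikes from the thing itself.
- manip.search_frame(camera, query): "bbox" ([centre column, centre row, width, height] in pixels, round what is visible of it).
- manip.tip_of(camera, query): "uv" ([column, row] in pixels: a listed point, or the origin of a listed thing).
The state is a dict: "t": time; "q": joint angles; "qd": joint speeds; "joint_efforts": joint torques, N m; "eef_pos": TCP position; "tcp_rot": TCP orientation; "ft_force": force on the tool from outside, world axes, zero at the start; "ft_torque": the same for the moment, N m; "finger_gap": finger opening in m.
Only numpy, scipy, OpenCV 4.12 (cv2) and the standard library are available. Lean on these libraries where they do the work, as an engineer would, in place of code of your own. Each camera call takes 0.05 s, during which the arm holds its last target.

## Working session

There is one attempt and no reset: what is moved stays moved. The work goes in short steps, Python scripts to look and compute and a shell command to move; the robot and the scene stay as the last step left them, time stands still between calls to the robot, and variables do not carry over. Pictures are saved under pics/ and viewed, and the job is handed in when it is done.

```bash
mkdir -p pics; ls; cat > h.py <<'E'
import numpy as np, cv2
from plant import manip
def cam(n,f=None):
    s=manip.get_state(); r=manip.read_camera(n)
    if f: cv2.imwrite('pics/'+f,cv2.cvtColor(r['image'],cv2.COLOR_RGB2BGR))
    return s,r
def ray(s,r,uv):
    K=np.array(r['intrinsics']);
    a=np.array([(uv[0]-K[0,2])/K[0,0],(uv[1]-K[1,2])/K[1,1]])
    if 'extrinsics' in r:
        T=np.array(r['extrinsics']); d=np.array([a[0],a[1],1])
    else:
        T=np.eye(4);T[:3,:3]=s['tcp_rot'];T[:3,3]=s['eef_pos'];T=T@np.array(r['tool_from_camera'])
        th=np.hypot(*a); d=np.array([*(np.sin(th)*a/max(th,1e-9)),np.cos(th)])
    return T[:3,3],T[:3,:3]@d
def atz(s,r,uv,z):
    o,d=ray(s,r,uv); return o+d*(z-o[2])/d[2]
def proj(s,r,p):
    K=np.array(r['intrinsics'])
    if 'extrinsics' in r: T=np.array(r['extrinsics'])
    else:
        T=np.eye(4);T[:3,:3]=s['tcp_rot'];T[:3,3]=s['eef_pos'];T=T@np.array(r['tool_from_camera'])
    c=np.linalg.inv(T)@np.append(p,1)
    if 'extrinsics' in r: a=c[:2]/c[2]
    else:
        h=np.hypot(c[0],c[1]); a=c[:2]/max(h,1e-9)*np.arctan2(h,c[2])
    return np.array([K[0,0]*a[0]+K[0,2],K[1,1]*a[1]+K[1,2]])
E
python3 - <<'E'
from h import *
for n in ['scene','top','wrist']:
    s,r=cam(n,n+'0.png')
    print(n,np.round(r['intrinsics'],1).tolist(),np.round(r.get('extrinsics',r.get('tool_from_camera')),3).tolist())
    for q in ['filter_unit','stand']:
        for o in manip.search_frame(n,q)[:4]: print(q,'bb',np.round(o['bbox']),round(o['score'],2))
    for q in ['filter_unit','cover_grip','aperture','stylus_center','stylus_tip','stand']:
        for o in manip.tip_of(n,q)[:4]: print(q,np.round(o['uv'],1),round(o['score'],2))
print({k:np.round(v,3).tolist() for k,v in s.items()})
E
```

```text
pics
scene [[384.8, 0.0, 253.2], [0.0, 384.8, 191.5], [0.0, 0.0, 1.0]] [[-0.836, -0.375, 0.401, 0.266], [-0.549, 0.595, -0.587, 0.389], [-0.019, -0.711, -0.703, 0.696], [0.0, 0.0, 0.0, 1.0]]
filter_unit bb [319. 246.  60.  62.] 0.9
filter_unit bb [216. 225.  90.  81.] 0.85
stand bb [291. 299.  33.  39.] 0.64
stand bb [223. 225.  22.  26.] 0.56
filter_unit [323.  249.4] 0.87
filter_unit [229.8 231.9] 0.86
cover_grip [225.3 216.8] 0.94
cover_grip [330.  241.5] 0.55
cover_grip [231.2 231.3] 0.23
aperture [225.4 225.4] 0.7
stylus_center [291.5 272.9] 0.84
stylus_tip [225.5 218. ] 0.29
stand [289.8 301.6] 0.56
top [[495.0, 0.0, 247.3], [0.0, 495.0, 190.1], [0.0, 0.0, 1.0]] [[0.002, -0.99, 0.14, 0.472], [-0.999, 0.003, 0.033, -0.127], [-0.033, -0.14, -0.99, 1.02], [0.0, 0.0, 0.0, 1.0]]
filter_unit bb [224. 168.  99.  96.] 0.73
filter_unit bb [261. 277.  62.  58.] 0.73
stand bb [186. 283.  34.  36.] 0.89
filter_unit [262.4 284.4] 0.87
filter_unit [227.1 182.1] 0.58
filter_unit [214. 182.] 0.49
cover_grip [216.7 179.3] 0.88
cover_grip [254.  285.1] 0.61
aperture [210.8 184. ] 0.96
aperture [250.8 284.5] 0.65
stylus_center [226.4 183. ] 0.56
stylus_center [176.  282.3] 0.43
stand [183.3 280.2] 0.68
stand [227.6 180.9] 0.61
wrist [[297.3, 0.0, 251.2], [0.0, 297.3, 189.0], [0.0, 0.0, 1.0]] [[-0.0, 0.946, 0.323, -0.083], [0.0, -0.323, 0.946, -0.123], [1.0, 0.0, -0.0, -0.0], [0.0, 0.0, 0.0, 1.0]]
{'t': 0.9, 'q': [79.502, 14.615, 6.199, -0.001, -81.583, -16.305], 'qd': [0.031, -0.046, 0.052, 0.124, -0.152, 0.049], 'joint_efforts': [0.0, -38.64, 23.806, 5.368, -0.0, 0.0], 'eef_pos': [0.248, 0.491, 0.25], 'tcp_rot': [[-0.893, -0.0, -0.451], [0.451, -0.0, -0.893], [0.0, -1.0, 0.0]], 'ft_force': [-0.357, -0.318, -0.894], 'ft_torque': [0.03, -0.07, 0.04], 'finger_gap': 0.085}
```

View images.

View pics/scene0.png

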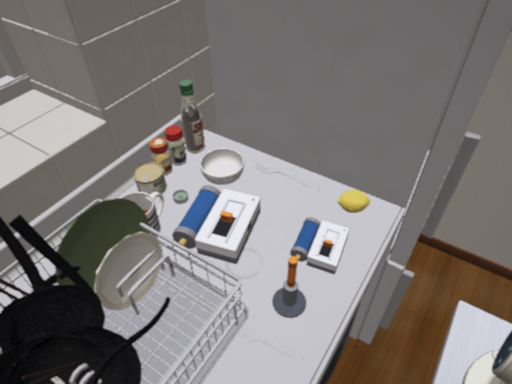

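View pics/top0.png

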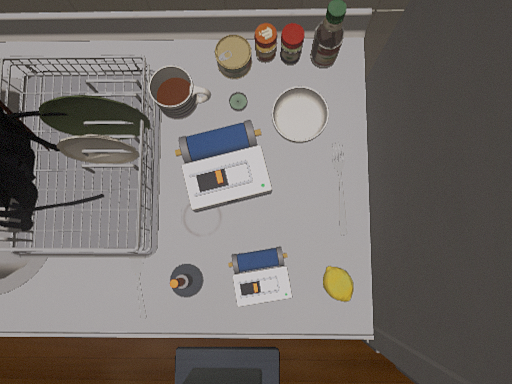

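```bash
python3 - <<'E'
import cv2
a=cv2.imread('pics/top0.png')[110:320,150:320]
cv2.imwrite('pics/top0c.png',cv2.resize(a,None,fx=2.85,fy=2.85,interpolation=cv2.INTER_CUBIC)[:600])
a=cv2.imread('pics/scene0.png')[170:330,160:370]
cv2.imwrite('pics/scene0c.png',cv2.resize(a,None,fx=3.7,fy=3.7,interpolation=cv2.INTER_CUBIC)[:600])
E
```

```text
(no output)
```

View pics/top0c.png

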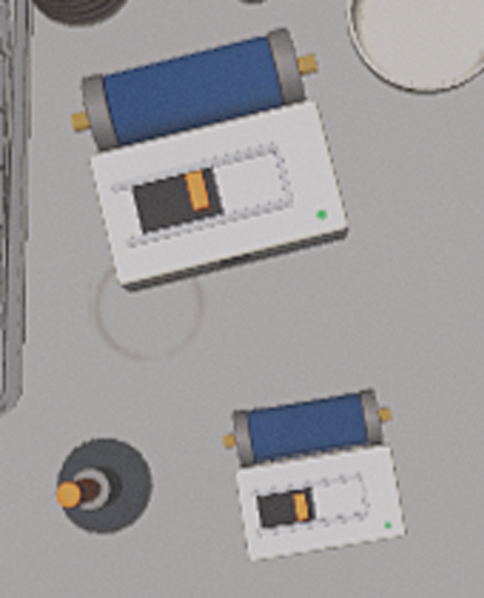

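View pics/scene0c.png

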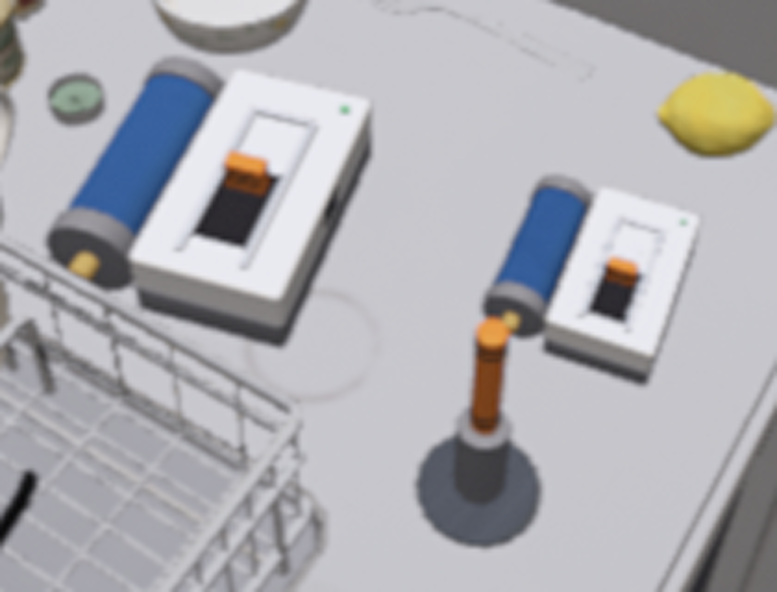

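```bash
python3 - <<'E'
from h import *
s,t=cam('top'); s,c=cam('scene')
co=np.array([atz(s,t,(150+u/2.85,110+v/2.85),.055) for u,v in [(92,157),(315,103),(346,230),(125,285)]])
print(co.round(4)); 
print([np.linalg.norm(co[i]-co[(i+1)%4]).round(4) for i in range(4)], co.mean(0))
co2=np.array([atz(s,c,(160+u/3.7,170+v/3.7),.055) for u,v in [(233,72),(370,103),(282,302),(134,258)]])
print(co2.round(4),co2.mean(0))
ye=(co[0]-co[1]+co[3]-co[2]);print('yaw of y', np.degrees(np.arctan2(ye[1],ye[0])))
ye=(co2[3]-co2[0]+co2[2]-co2[1]);print('yaw of y', np.degrees(np.arctan2(ye[1],ye[0])))
# stylus top ends z=.146 ; stand foot center z~.008
print('foot',atz(s,t,(150+104/2.85,110+485/2.85),.008),atz(s,c,(160+479/3.7,170+489/3.7),.008))
print('stylus top',atz(s,t,(150+69/2.85,110+494/2.85),.146),atz(s,c,(160+492/3.7,170+329/3.7),.146))
print('grip top',atz(s,t,(150+199/2.85,110+188/2.85),.080),atz(s,c,(160+246/3.7,170+163/3.7),.080))
E
```

```text
[[ 0.659   0.0348  0.055 ]
 [ 0.6967 -0.1211  0.055 ]
 [ 0.6069 -0.1423  0.055 ]
 [ 0.5691  0.0101  0.055 ]]
[np.float64(0.1604), np.float64(0.0922), np.float64(0.1571), np.float64(0.0932)] [ 0.63293598 -0.05461369  0.055     ]
[[ 0.6963 -0.1142  0.055 ]
 [ 0.6065 -0.1378  0.055 ]
 [ 0.5647  0.0181  0.055 ]
 [ 0.6538  0.0383  0.055 ]] [ 0.6303276  -0.04887768  0.055     ]
yaw of y 103.75784074690691
yaw of y 105.28107265438337
foot [0.43141641 0.02938234 0.008     ] [0.42794771 0.03465079 0.008     ]
stylus top [0.43139858 0.0294471  0.146     ] [0.430757   0.03072565 0.146     ]
grip top [ 0.63245359 -0.04262931  0.08      ] [ 0.62795068 -0.03755826  0.08      ]
```

The candidates are the large unit at top-camera (227,182) and the small one at (262,285). The housing corners of the large one measure about 160 x 93 mm, against about 110 mm for the small one, so I take the large one. Its grip is at top (218,177) and the stylus at (176,282). The crop above confirms this. First I turn the tool in line with the unit, rising a little.

```bash
python3 -m jog '{"fingers":[-1,-1,-1,-1,-1,-1,-1,-1,-1,-1],"delta_pos":[[0,-0.15,0],[0,-0.15,0],[0,-0.15,0],[0,-0.15,0],[0,-0.15,0],[0,-0.15,0],[0,-0.15,0],[0,-0.15,0],[0,-0.15,0],[0,-0.15,0]],"twist":[-0.9,-0.9,-0.9,-0.9,-0.9,-0.9,-0.9,-0.9,-0.9,-0.9]}'
```

```text
t: 2.28
eef_pos: [0.248, 0.4909, 0.2955]
tcp_rot: [[-0.967, -0.0, 0.253], [-0.253, -0.0, -0.967], [0.0, -1.0, 0.0]]
ft_force: [-0.3, -0.0, 0.3]
finger_gap: 0.0855
```

```bash
python3 -m jog '{"fingers":[-1,-1,-1,-1,-1,-1,-1,-1,-1,-1,-1,-1,-1,-1,-1,-1,-1],"delta_pos":[[0.03,0,1],[0.03,0,1],[0.03,0,1],[0.03,0,1],[0.03,0,1],[0.03,0,1],[0.03,0,1],[0.03,0,1],[0.03,0,1],[0.03,0,1],[0.03,0,1],[0.03,0,1],[0.03,0,1],[0.03,0,1],[0.03,0,1],[0.03,0,1],[0.03,0,1]],"twist":[0,0,0,0,0,0,0,0,0,0,0,0,0,0,0,0,0]}'
```

```text
t: 3.7
eef_pos: [0.3603, -0.0083, 0.2956]
tcp_rot: [[-0.968, 0.001, 0.25], [-0.25, 0.0, -0.968], [-0.001, -1.0, -0.0]]
ft_force: [0.6, 0.0, -0.3]
finger_gap: 0.0854
```

```bash
python3 -m jog '{"fingers":[-1,-1,-1,-1,-1,-1,-1,-1,-1,-1],"delta_pos":[[-0.94,0.17,0.36],[-0.94,0.17,0.36],[-0.94,0.17,0.36],[-0.94,0.17,0.36],[-0.94,0.17,0.36],[-0.94,0.17,0.36],[-0.94,0.17,0.36],[-0.94,0.17,0.36],[-0.94,0.17,0.36],[0,0,0]],"twist":[0,0,0,0,0,0,0,0,0,0]}'
python3 - <<'E'
from h import *
s,r=cam('wrist','w1.png'); np.save('K.npy',r['intrinsics'])
for q in ['cover_grip','aperture','filter_unit','stylus_center','stylus_tip','stand']:
    for o in manip.tip_of('wrist',q)[:3]: print(q,np.round(o['uv'],1),round(o['score'],2))
for n,p in dict(grip=(.630,-.040,.08),c=(.6315,-.052,.055),ap=(.624,-.023,.055),sty=(.431,.03,.146)).items(): print(n,proj(s,r,p).round(1))
print(s['eef_pos'])
E
```

```text
t: 4.53
eef_pos: [0.6333, -0.038, 0.2444]
tcp_rot: [[-0.969, -0.006, 0.249], [-0.249, -0.001, -0.969], [0.006, -1.0, -0.001]]
ft_force: [-2.2, 0.9, -2.0]
finger_gap: 0.0855
cover_grip [252.2 173.6] 0.85
cover_grip [262.1 319.1] 0.65
aperture [260.6 312.6] 0.74
aperture [238.4 167.6] 0.7
filter_unit [265.  159.8] 0.71
filter_unit [271.3 296.5] 0.71
stylus_center [159.2 318.6] 0.74
stand [173.3 273.1] 0.95
grip [252.4 177.9]
c [263.3 172.6]
ap [235.8 172.6]
sty [149.5 343.1]
[ 0.63326405 -0.03804606  0.24438941]
```

View pics/w1.png

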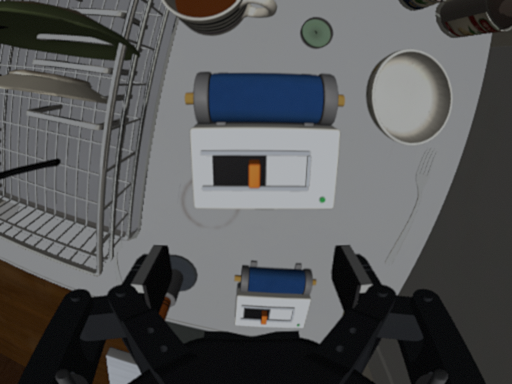

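```bash
python3 - <<'E'
import cv2
a=cv2.imread('pics/w1.png')[115:215,180:350]
cv2.imwrite('pics/w1c.png',cv2.resize(a,None,fx=4.7,fy=4.7,interpolation=cv2.INTER_CUBIC))
E
```

```text
(no output)
```

View pics/w1c.png

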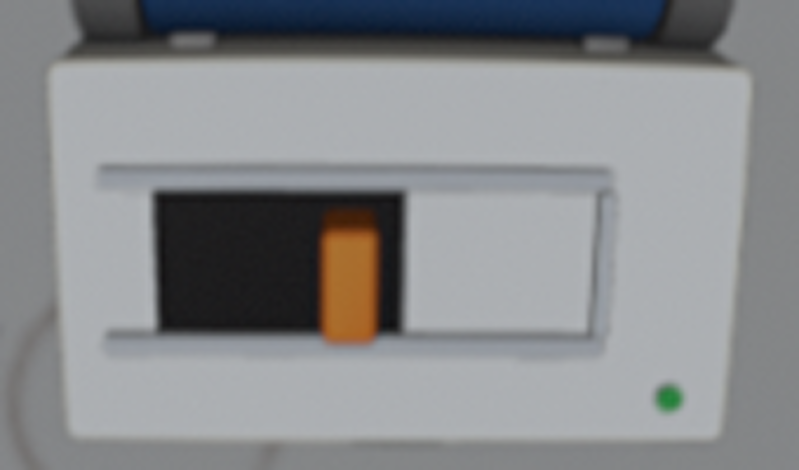

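```bash
cat >> h.py <<'E'
def unit_fit(P):
    # P: 4 corners in order (+x+y),(+x-y),(-x-y),(-x+y)
    P=np.array(P)[:,:2]; c=P.mean(0)
    y=(P[0]-P[1]+P[3]-P[2]); return c,np.degrees(np.arctan2(y[1],y[0])),[np.linalg.norm(P[i]-P[(i+1)%4]).round(4) for i in range(4)]
E
python3 - <<'E'
from h import *
s,r=cam('wrist')
f=lambda u,v,z: atz(s,r,(180+(u+.5)/4.7-.5,115+(v+.5)/4.7-.5),z)
print(unit_fit([f(*p,.055) for p in [(50,65),(750,72),(718,438),(72,435)]]))
print('plate',unit_fit([f(*p,.058) for p in [(155,190),(404,192),(401,330),(158,330)]]))
print('griptop',unit_fit([f(*p,.080) for p in [(320,230),(378,230),(378,342),(322,342)]]))
E
```

```text
(array([ 0.6322428 , -0.05276747]), np.float64(104.17913825224421), [np.float64(0.1634), np.float64(0.0925), np.float64(0.1623), np.float64(0.0919)])
plate (array([ 0.62481766, -0.02493957]), np.float64(104.14975110325194), [np.float64(0.0577), np.float64(0.0335), np.float64(0.0579), np.float64(0.0341)])
griptop (array([ 0.62903998, -0.04067391]), np.float64(104.50319414822795), [np.float64(0.0125), np.float64(0.0255), np.float64(0.0124), np.float64(0.0255)])
```

```bash
python3 -m jog '{"fingers":[-0.3,-0.3,-0.3,-0.3,-0.3,-0.3,-0.3,-0.3,-0.3,-0.3],"delta_pos":[[0.04,0.8,0.01],[0.04,0.8,0.01],[0.04,0.8,0.01],[0.04,0.8,0.02],[0,0.8,0],[0,0.5,0],[0,0.3,0],[0,0.3,0],[0,0.3,0],[0,0,0]],"twist":[0,0,0,0,0,0,0,0,0,0]}'
python3 - <<'E'
from h import *
s,r=cam('wrist','w2.png')
print(proj(s,r,(.629,-.0407,.08)))
E
```

```text
t: 5.77
eef_pos: [0.6255, -0.0401, 0.0862]
tcp_rot: [[-0.968, -0.002, 0.249], [-0.249, 0.0, -0.968], [0.002, -1.0, -0.001]]
ft_force: [0.3, 0.7, -0.2]
finger_gap: 0.0555
[253.89650716 256.7933019 ]
```

View pics/w2.png

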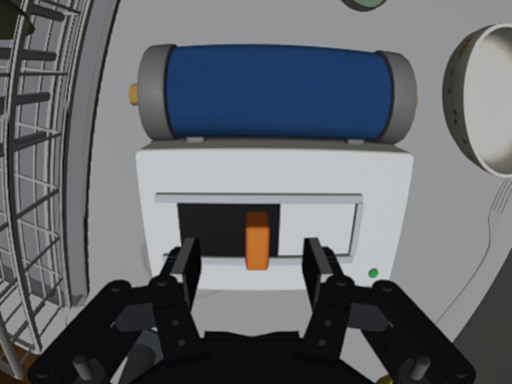

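```bash
python3 -m jog '{"fingers":[-0.3,-0.3,1,1,1,1,1,1,1,1],"delta_pos":[[-0.11,0.06,0.04],[0,0.06,0],[0,0,0],[0,0,0],[0,0,0],[0,0,0],[0,0,0],[0,0,0],[0,0,0],[0,0,0]],"twist":[0,0,0,0,0,0,0,0,0,0]}'
python3 - <<'E'
from h import *
s,r=cam('wrist','w3.png')
E
```

```text
t: 6.65
eef_pos: [0.6299, -0.0406, 0.0842]
tcp_rot: [[-0.968, 0.001, 0.25], [-0.25, -0.0, -0.968], [-0.001, -1.0, 0.0]]
ft_force: [-1.3, 0.4, 2.8]
finger_gap: 0.0108
```

View pics/w3.png

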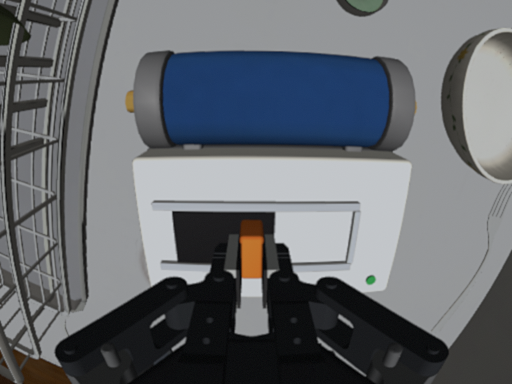

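```bash
python3 -m jog '{"fingers":[1,1,1,1,1,1,1,1,1,1],"delta_pos":[[0,0,0.15],[0,0,0.15],[0,0,0.15],[0,0,0.15],[0,0,0.15],[0,0,0.15],[0,0,0.15],[0,0,0.15],[0,0,0.15],[0,0,0]],"twist":[0,0,0,0,0,0,0,0,0,0]}'
```

```text
t: 7.53
eef_pos: [0.6397, -0.0792, 0.0842]
tcp_rot: [[-0.969, -0.0, 0.249], [-0.249, 0.002, -0.969], [-0.0, -1.0, -0.002]]
ft_force: [-4.4, 5.4, 6.5]
finger_gap: 0.0106
```

```bash
python3 -m jog '{"fingers":[1,1,1,1,1,1,1],"delta_pos":[[0,0,0.06],[0,0,0.06],[0,0,0.06],[0,0,0.06],[0,0,0.06],[0,0,0],[0,0,0]],"twist":[0,0,0,0,0,0,0]}'
python3 - <<'E'
from h import *
s,r=cam('wrist','w4.png')
print(s['ft_force'],s['eef_pos'])
E
```

```text
t: 8.12
eef_pos: [0.6399, -0.0799, 0.0837]
tcp_rot: [[-0.968, -0.003, 0.25], [-0.25, 0.013, -0.968], [-0.0, -1.0, -0.014]]
ft_force: [-12.7, 30.3, 16.2]
finger_gap: 0.0102
[-12.6504854   30.25467795  16.22164706] [ 0.63988082 -0.07990792  0.08369506]
```

View pics/w4.png

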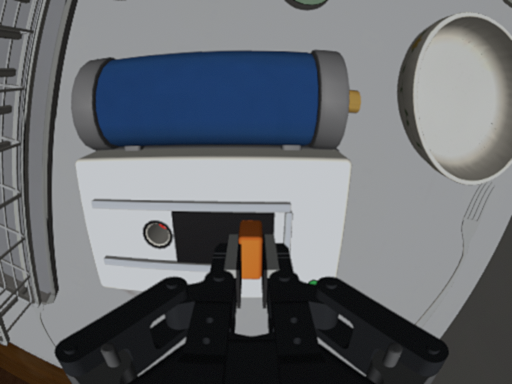

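```bash
python3 -m jog '{"fingers":[1,1,-0.4,-0.4,-0.4,-0.4,-0.4,-0.4,-0.4,-0.4],"delta_pos":[[0,0,-0.1],[0,0,-0.1],[0,0,0],[0,0,0],[0,0,0],[0,0,0],[0,-0.6,0],[0,-0.9,0],[0,-0.9,0],[0,-0.9,0]],"twist":[0,0,0,0,0,0,0,0,0,0]}'
python3 - <<'E'
from h import *
s,r=cam('wrist','w5.png')
print(s['ft_force'],s['eef_pos'],s['finger_gap'])
a=cv2.imread('pics/w5.png')[110:290,60:320]
cv2.imwrite('pics/w5c.png',cv2.resize(a,None,fx=3,fy=3,interpolation=cv2.INTER_CUBIC))
E
```

```text
t: 9.0
eef_pos: [0.6403, -0.0834, 0.1835]
tcp_rot: [[-0.969, -0.001, 0.249], [-0.249, -0.0, -0.969], [0.001, -1.0, 0.0]]
ft_force: [1.3, 0.1, -0.5]
finger_gap: 0.0598
[ 1.33808771  0.14876951 -0.47236661] [ 0.64028928 -0.083437    0.18346128] 0.05979916589067265
```

View pics/w5c.png

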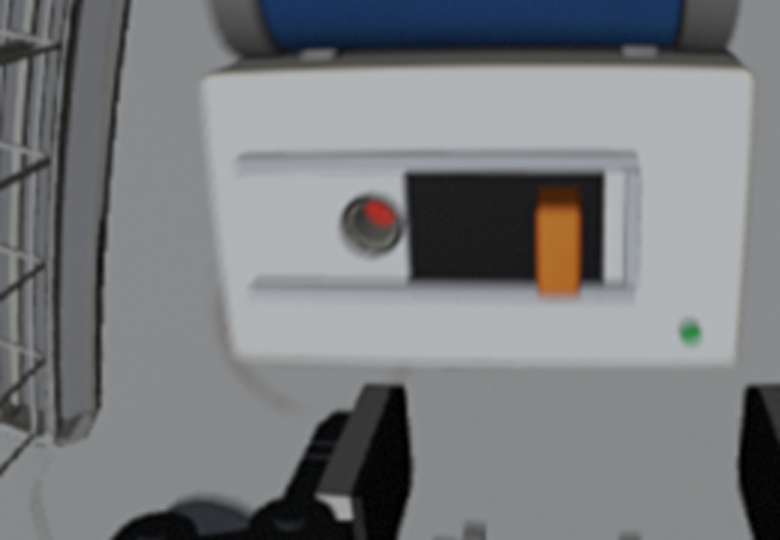

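```bash
python3 - <<'E'
from h import *
s,r=cam('wrist')
f=lambda u,v,z: atz(s,r,(60+(u+.5)/3-.5,110+(v+.5)/3-.5),z)
c,y,d=unit_fit([f(*p,.055) for p in [(203,80),(752,72),(736,364),(233,360)]]);print(c,y,d)
h=f(372,223,.055); print('hole',h)
p=[f(*q,.058) for q in [(406,173),(604,174),(603,279),(411,280)]];pc,py,pd=unit_fit(p);print('plate',pc,py,pd)
yu=np.array([np.cos(np.radians(py)),np.sin(np.radians(py))])
print('plate centre minus hole along y',(pc-h[:2])@yu, 'unit',(c-h[:2])@yu,(c-h[:2])@np.array([yu[1],-yu[0]]))
for q in ['aperture','stylus_center','stand']:
  for o in manip.tip_of('wrist',q)[:2]: print(q,o)
E
```

```text
[ 0.63585575 -0.05429412] 104.45739343570048 [np.float64(0.1669), np.float64(0.095), np.float64(0.1687), np.float64(0.095)]
hole [ 0.62897527 -0.02378842  0.055     ]
plate [ 0.63879424 -0.0642787 ] 104.35008919615012 [np.float64(0.0591), np.float64(0.0332), np.float64(0.0595), np.float64(0.0342)]
plate centre minus hole along y -0.04166055873534323 unit -0.03125921380937873 -0.0008949097005931854
aperture {'uv': [183.8, 183.4], 'score': 0.75}
aperture {'uv': [221.5, 342.4], 'score': 0.66}
stand {'uv': [135.9, 293.6], 'score': 0.78}
```

```bash
python3 - <<'E'
from h import *
s,r=cam('wrist','w6.png')
print(s['eef_pos'],s['qd'])
a=cv2.imread('pics/w6.png')[110:290,60:320]
cv2.imwrite('pics/w6c.png',cv2.resize(a,None,fx=3,fy=3,interpolation=cv2.INTER_CUBIC))
s,r=cam('top','t6.png'); a=cv2.imread('pics/t6.png')[130:310,150:300]
cv2.imwrite('pics/t6c.png',cv2.resize(a,None,fx=3.3,fy=3.3,interpolation=cv2.INTER_CUBIC))
s,r=cam('scene','s6.png')
E
```

```text
[ 0.64020503 -0.08296809  0.1819802 ] [ 0.18476701  0.85641511 -1.36024188 -0.07826494 -0.1108944  -0.08010008]
```

View pics/w6c.png

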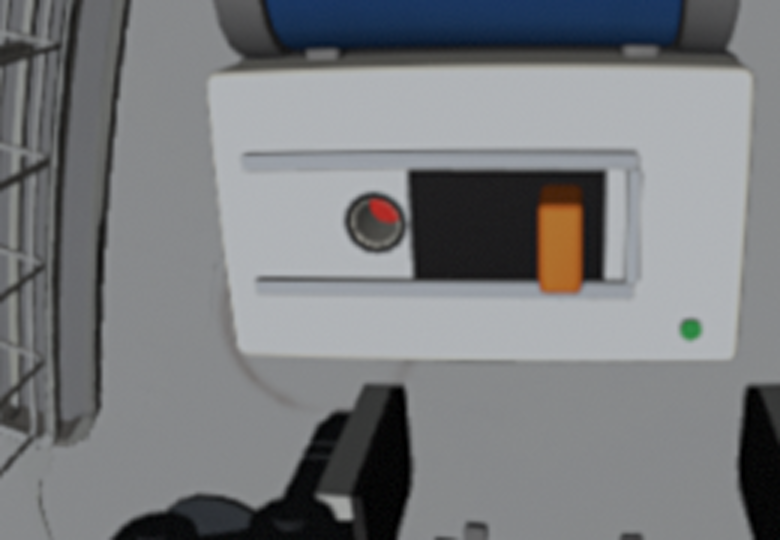

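View pics/t6c.png

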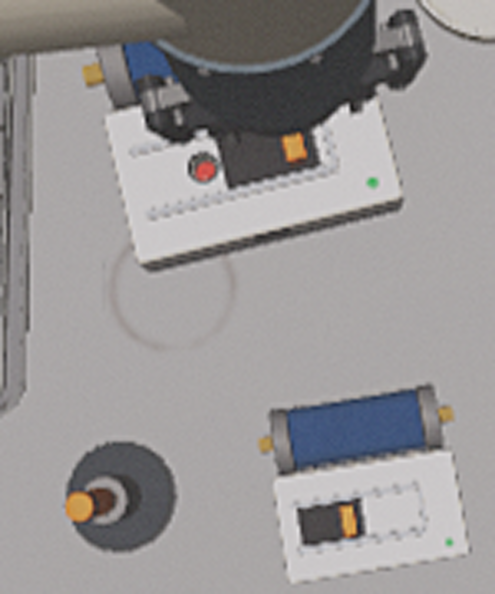

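View pics/s6.png

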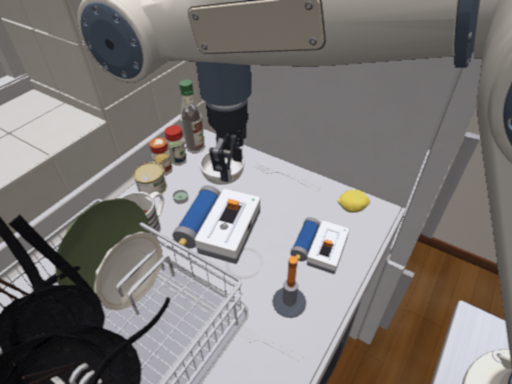

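```bash
python3 -m jog '{"fingers":[-0.3,-0.3,-0.3,-0.3,-0.3,-0.3,-0.3,-0.3,-0.3,-0.3,-0.3,-0.3],"delta_pos":[[0,-0.9,0],[0,-0.9,0],[0,-0.4,0],[0.83,0,-0.77],[0.83,0,-0.77],[0.83,0,-0.77],[0.83,0,-0.77],[0.83,0,-0.77],[0.83,0,-0.77],[0.83,0,-0.77],[0,0,0],[0,0,0]],"twist":[0,0,0,0,0,0,0,0,0,0,0,0]}'
python3 - <<'E'
from h import *
s,r=cam('wrist','w7.png')
print(s['eef_pos'],s['qd'])
for q in ['stylus_center','stylus_tip','stand']:
  for o in manip.tip_of('wrist',q)[:2]: print(q,o)
print(proj(s,r,(.431,.03,.146)),proj(s,r,(.431,.03,.106)),proj(s,r,s['eef_pos']))
s,r=cam('wrist'); r=dict(r)
s2,t=cam('top')
# hole estimates
T=np.load if 0 else None
print('top hole',atz(s2,t,(150+203.5/3.3,130+168.5/3.3),.055))
sc=dict(eef_pos=[.640205,-.082968,.18198],tcp_rot=[[-0.969,-0.001,0.249],[-0.249,0,-0.969],[0.001,-1,0]])
print('w6 hole',atz(sc,r,(60+376.5/3-.5,110+222.5/3-.5),.055))
E
```

```text
t: 10.4
eef_pos: [0.4303, 0.0309, 0.2489]
tcp_rot: [[-0.968, 0.0, 0.252], [-0.252, 0.0, -0.968], [-0.0, -1.0, -0.0]]
ft_force: [0.6, -0.0, -0.0]
finger_gap: 0.0556
[0.43029073 0.03086515 0.24889016] [-1.90904726  2.69323444  2.492145    0.3740703   0.23928922  0.67682468]
stylus_center {'uv': [254.2, 179.4], 'score': 0.75}
stand {'uv': [252.6, 155.8], 'score': 0.58}
[252.39300033 196.14974445] [252.24448118 181.40480541] [251.02731308 268.86627928]
top hole [ 0.62657188 -0.02428837  0.055     ]
w6 hole [ 0.62855727 -0.02466428  0.055     ]
```

View pics/w7.png

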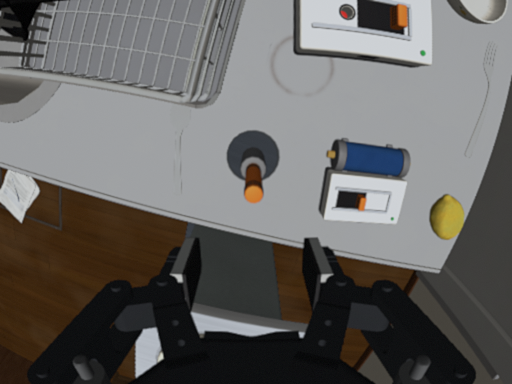

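```bash
python3 -m jog '{"fingers":[-0.3,-0.3,-0.3,-0.3,-0.3,-0.3,-0.3,-0.3,-0.3],"delta_pos":[[0,0.9,0.04],[0,0.9,0],[0,0.9,0],[0,0.9,0],[0,0.4,0],[0,0.4,0],[0,0.37,0],[0,0,0],[0,0,0]],"twist":[0,0,0,0,0,0,0,0,0]}'
python3 - <<'E'
from h import *
s,r=cam('wrist','w8.png')
print(s['eef_pos'],s['ft_force'])
E
```

```text
t: 11.45
eef_pos: [0.4318, 0.0288, 0.1053]
tcp_rot: [[-0.969, -0.002, 0.249], [-0.249, -0.001, -0.969], [0.002, -1.0, 0.001]]
ft_force: [0.7, -0.8, 0.1]
finger_gap: 0.0555
[0.43176112 0.02881337 0.10528327] [ 0.72227838 -0.82877327  0.10762292]
```

View pics/w8.png

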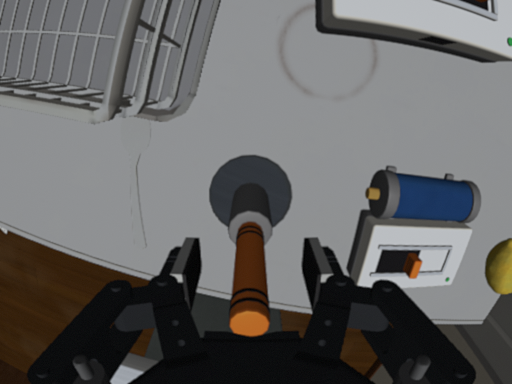

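```bash
python3 - <<'E'
from h import *
s,r=cam('wrist')
e=np.array(s['eef_pos'])
for dx in (-.004,0,.004): print([proj(s,r,(e[0]+dx,e[1],z)).round(1).tolist() for z in (.146,.066)])
E
python3 -m jog '{"fingers":[1,1,1,1,1,1,1,1,1],"delta_pos":[[0,0,0],[0,0,0],[0,0,0],[0,0,0],[0,0,0],[0,0,0],[0,0,0],[0,0,0],[0,0,0]],"twist":[0,0,0,0,0,0,0,0,0]}'
```

```text
[[248.4, 333.0], [249.4, 237.8]]
[[251.0, 326.3], [251.1, 232.2]]
[[253.7, 319.2], [252.7, 226.6]]
t: 12.3
eef_pos: [0.432, 0.0293, 0.1062]
tcp_rot: [[-0.968, 0.001, 0.25], [-0.25, 0.0, -0.968], [-0.001, -1.0, 0.0]]
ft_force: [-1.4, 0.1, 5.0]
finger_gap: 0.0144
```

```bash
python3 -m jog '{"fingers":[1,1,1,1,1,1,1,1,1,1],"delta_pos":[[0,-0.2,0],[0,-0.4,0],[0,-0.6,0],[0,-0.6,0],[0,-0.6,0],[0,-0.6,0],[0,-0.6,0],[0,-0.4,0],[0,0,0],[0,0,0]],"twist":[0,0,0,0,0,0,0,0,0,0]}'
python3 - <<'E'
from h import *
s,r=cam('wrist','w9.png')
print(s['eef_pos'],s['ft_force'])
e=np.array(s['eef_pos'])
for dx in (0,.004): print([proj(s,r,(e[0]+dx,e[1],e[2]+z)).round(1).tolist() for z in (.04,-.04,-.092)])
for n in ('wrist','scene','top'):
  s,r=cam(n,n+'9.png')
  for q in ('stylus_tip','stylus_center'):
    for o in manip.tip_of(n,q)[:2]: print(n,q,o)
  print(proj(s,r,e+[0,0,-.092]),proj(s,r,e))
E
```

```text
t: 13.13
eef_pos: [0.4317, 0.0294, 0.2258]
tcp_rot: [[-0.968, 0.001, 0.249], [-0.249, 0.001, -0.968], [-0.001, -1.0, -0.001]]
ft_force: [-0.3, -0.4, -0.7]
finger_gap: 0.0144
[0.43167281 0.02941208 0.22580143] [-0.28549403 -0.3732603  -0.6808868 ]
[[250.9, 326.1], [251.1, 232.2], [251.2, 201.6]]
[[253.6, 319.0], [252.8, 226.6], [252.5, 196.9]]
wrist stylus_tip {'uv': [250.1, 200.7], 'score': 0.75}
wrist stylus_tip {'uv': [247.6, 158.4], 'score': 0.58}
wrist stylus_center {'uv': [253.3, 266.7], 'score': 0.79}
wrist stylus_center {'uv': [248.1, 159.8], 'score': 0.35}
[251.16628265 201.19618186] [251.00018677 268.96768796]
scene stylus_tip {'uv': [292.3, 263.9], 'score': 0.6}
[292.50307265 262.25894994] [295.59893471 228.42865438]
top stylus_center {'uv': [187.4, 281.2], 'score': 0.34}
top stylus_center {'uv': [296.4, 119.4], 'score': 0.18}
[175.47017472 282.85801592] [165.20942041 285.47841554]
```

View pics/w9.png

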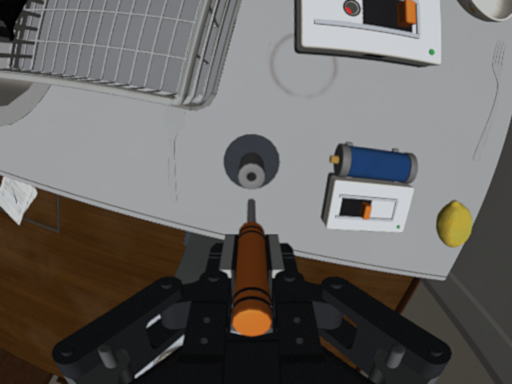

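View pics/scene9.png

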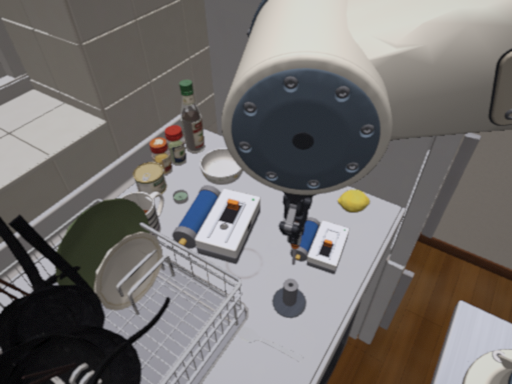

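```bash
python3 -m jog '{"fingers":[1,1,1,1,1,1,1,1,1,1,1,1,1],"delta_pos":[[-0.5,0,0.29],[-0.833,0,0.479],[-0.833,0,0.479],[-0.833,0,0.479],[-0.833,0,0.479],[-0.833,0,0.479],[-0.833,0,0.479],[-0.333,0,0.19],[0,0.5,0],[0,0.7,0],[0,0.7,0],[0,0,0],[0,0,0]],"twist":[0,0,0,0,0,0,0,0,0,0,0,0,0]}'
python3 - <<'E'
from h import *
s,r=cam('wrist','w10.png')
e=np.array(s['eef_pos']);print(e,s['ft_force'],s['qd'])
print(proj(s,r,e+[0,0,-.092]))
for q in ('aperture','stylus_tip'):
  for o in manip.tip_of('wrist',q)[:2]: print(q,o,atz(s,r,o['uv'],.055))
a=cv2.imread('pics/w10.png')[150:270,170:330]
cv2.imwrite('pics/w10c.png',cv2.resize(a,None,fx=5,fy=5,interpolation=cv2.INTER_CUBIC))
s,r=cam('top','t10.png'); s,r=cam('scene','s10.png')
a=cv2.imread('pics/s10.png')[150:270,160:300]
cv2.imwrite('pics/s10c.png',cv2.resize(a,None,fx=5,fy=5,interpolation=cv2.INTER_CUBIC))
E
```

```text
t: 14.72
eef_pos: [0.6256, -0.0248, 0.1678]
tcp_rot: [[-0.968, -0.003, 0.25], [-0.25, -0.001, -0.968], [0.003, -1.0, 0.0]]
ft_force: [0.1, 1.2, -0.1]
finger_gap: 0.015
[ 0.62561353 -0.02476491  0.167789  ] [ 0.1063025   1.19499715 -0.09893095] [ 9.87079304e-02 -1.79071178e+00  3.23801337e+00  1.04803554e+00
 -6.66701381e-01  2.27817154e-04]
[251.10380686 201.18075583]
aperture {'uv': [253.6, 188.2], 'score': 0.64} [ 0.62954394 -0.02589711  0.055     ]
stylus_tip {'uv': [250.4, 200.3], 'score': 0.9} [ 0.61837419 -0.02600656  0.055     ]
```

View pics/w10c.png

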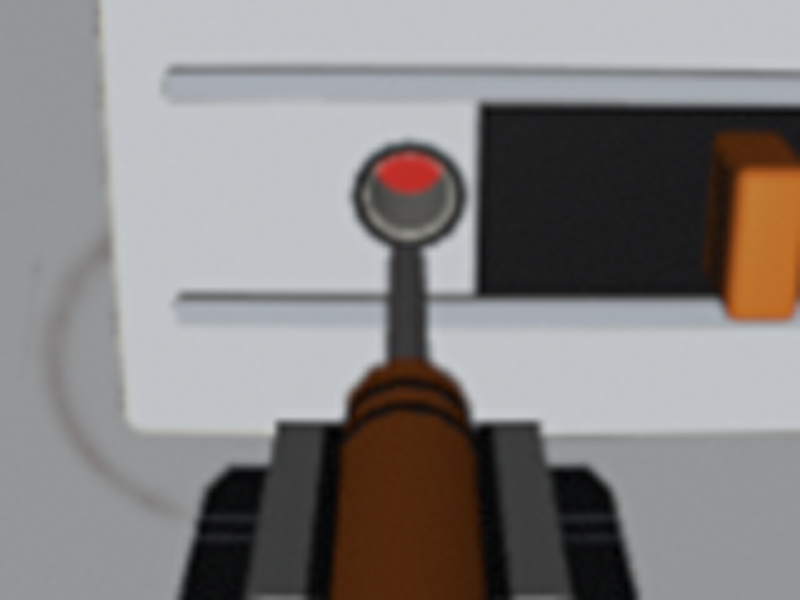

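View pics/s10c.png

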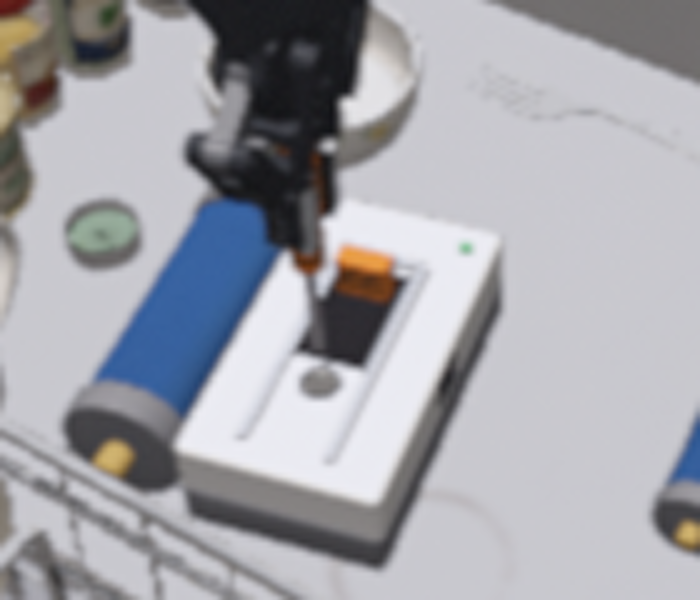

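```bash
python3 -m jog '{"fingers":[1,1,1,1,1],"delta_pos":[[-0.08,0.15,0],[0,0.15,0],[0,0.15,0],[0,0,0],[0,0,0]],"twist":[0,0,0,0,0]}'
python3 - <<'E'
from h import *
s,r=cam('wrist','w11.png')
e=np.array(s['eef_pos']);print(e,s['ft_force'])
t=e+[0,0,-.092]
print('wrist tip pred',proj(s,r,t),'hole obs needs', 'below tip',proj(s,r,[t[0],t[1],.055]))
a=cv2.imread('pics/w11.png')[150:270,170:330]
cv2.imwrite('pics/w11c.png',cv2.resize(a,None,fx=5,fy=5,interpolation=cv2.INTER_CUBIC))
s,r=cam('scene','s11.png')
a=cv2.imread('pics/s11.png')[190:250,190:260]
cv2.imwrite('pics/s11c.png',cv2.resize(a,None,fx=8,fy=8,interpolation=cv2.INTER_CUBIC))
print('scene',proj(s,r,t),proj(s,r,[t[0],t[1],.055]))
E
```

```text
t: 15.38
eef_pos: [0.6282, -0.024, 0.1546]
tcp_rot: [[-0.968, -0.001, 0.25], [-0.25, -0.0, -0.968], [0.001, -1.0, -0.0]]
ft_force: [-0.7, 0.9, -1.5]
finger_gap: 0.0144
[ 0.62820688 -0.02398296  0.15455422] [-0.74146423  0.91284695 -1.52290296]
wrist tip pred [251.12951887 201.37315236] hole obs needs below tip [251.13472761 197.93864249]
scene [223.23975941 223.34616433] [223.49395614 225.6078178 ]
```

View pics/w11c.png

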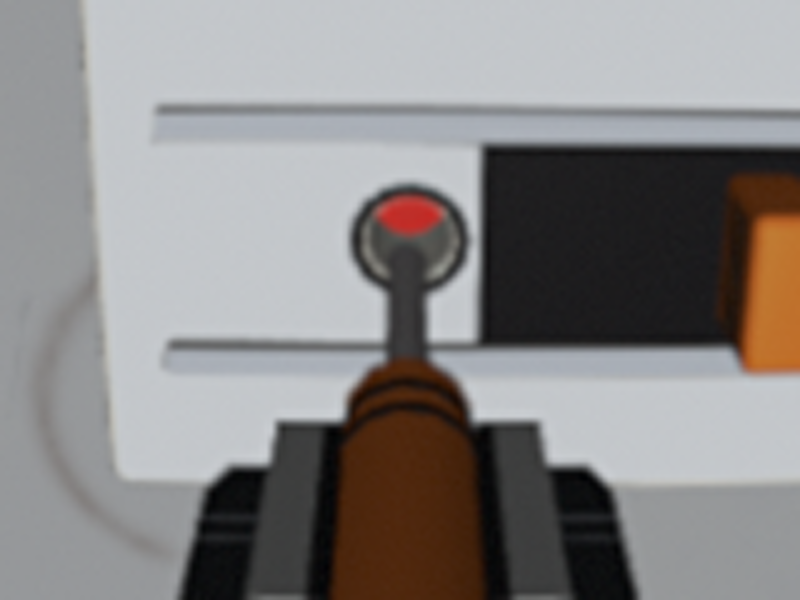

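View pics/s11c.png

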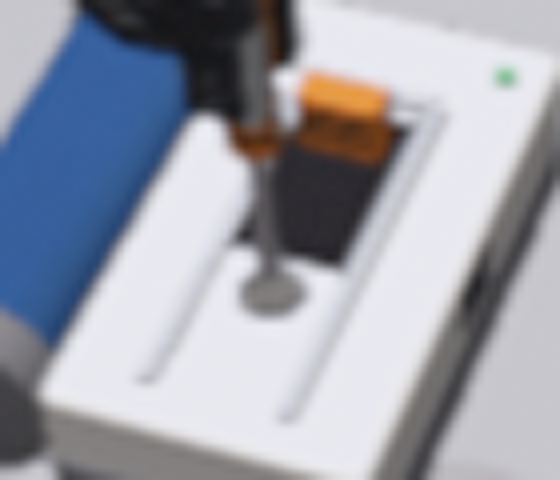

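```bash
python3 -m jog '{"fingers":[1,1,1,1,1,1,1,1],"delta_pos":[[0,0.15,0.02],[0,0.15,0],[0,0.15,0],[0,0.15,0],[0,0.15,0],[0,0.15,0],[0,0,0],[0,0,0]],"twist":[0,0,0,0,0,0,0,0]}'
```

```text
t: 16.15
eef_pos: [0.6286, -0.0245, 0.128]
tcp_rot: [[-0.968, -0.0, 0.25], [-0.25, -0.0, -0.968], [0.0, -1.0, 0.0]]
ft_force: [-0.9, -0.8, 0.4]
finger_gap: 0.0147
```

```bash
python3 -m jog '{"fingers":[1,1,1,1,1],"delta_pos":[[0,0.05,0],[0,0.05,0],[0,0.05,0],[0,0,0],[0,0,0]],"twist":[0,0,0,0,0]}'; python3 -m jog '{"fingers":[1,1,1,1,1],"delta_pos":[[0,0.05,0],[0,0.05,0],[0,0,0],[0,0,0],[0,0,0]],"twist":[0,0,0,0,0]}'
```

```text
t: 16.57
eef_pos: [0.629, -0.0245, 0.1242]
tcp_rot: [[-0.968, 0.001, 0.25], [-0.25, -0.0, -0.968], [-0.001, -1.0, 0.0]]
ft_force: [-0.3, 0.5, 2.4]
finger_gap: 0.0145
t: 16.98
eef_pos: [0.6292, -0.0246, 0.1221]
tcp_rot: [[-0.968, 0.002, 0.25], [-0.25, -0.0, -0.968], [-0.002, -1.0, 0.001]]
ft_force: [-1.4, 0.4, 7.1]
finger_gap: 0.0145
```

```bash
python3 -m jog '{"fingers":[1,1,1,1,1,1],"delta_pos":[[0,0.05,0],[0,0.05,0],[0,0,0],[0,0,0],[0,0,0],[0,0,0]],"twist":[0,0,0,0,0,0]}'
python3 - <<'E'
from h import *
s,r=cam('wrist','w12.png'); print(s['eef_pos'],s['ft_force'],s['finger_gap'])
s,r=cam('scene','s12.png'); a=cv2.imread('pics/s12.png')[170:260,180:290]
cv2.imwrite('pics/s12c.png',cv2.resize(a,None,fx=6,fy=6,interpolation=cv2.INTER_CUBIC))
E
```

```text
t: 17.48
eef_pos: [0.6298, -0.0246, 0.1217]
tcp_rot: [[-0.968, 0.005, 0.251], [-0.251, -0.001, -0.968], [-0.005, -1.0, 0.002]]
ft_force: [-5.1, 2.1, 19.2]
finger_gap: 0.0143
[ 0.62983902 -0.02463726  0.12174873] [-5.14979292  2.08694047 19.18558461] 0.014300091669975958
```

View pics/w12.png

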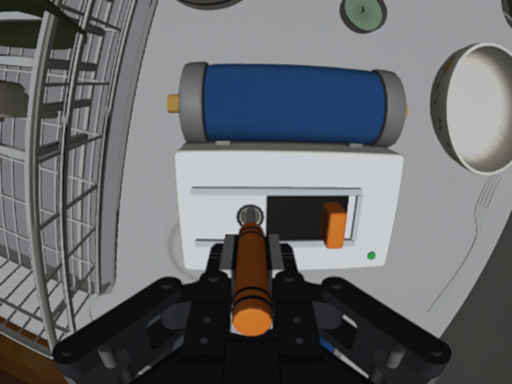

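View pics/s12c.png

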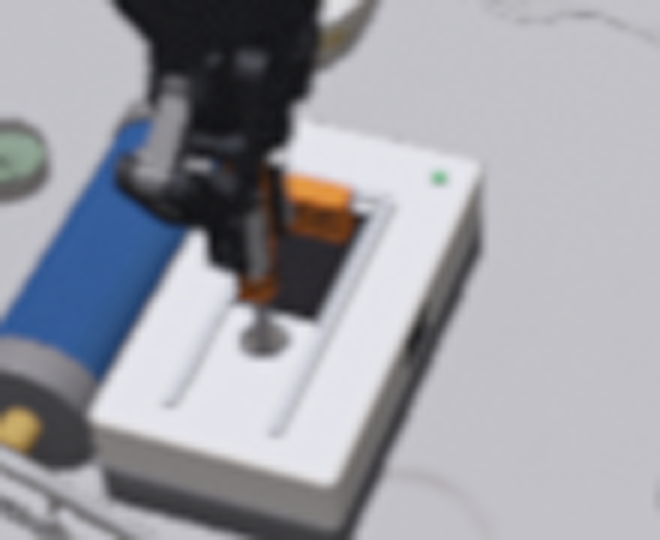

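```bash
python3 -m jog '{"fingers":[1,1,1,1,1,1],"delta_pos":[[0,-0.03,0],[0,0,0],[0,0,0],[0,0,0],[0,0,0],[0,0,0]],"twist":[0,0,0,0,0,0]}'
python3 - <<'E'
from h import *
print(manip.finish_job())
E
```

```text
t: 18.08
eef_pos: [0.6297, -0.0246, 0.1219]
tcp_rot: [[-0.968, 0.004, 0.25], [-0.25, -0.001, -0.968], [-0.004, -1.0, 0.002]]
ft_force: [-4.6, 1.8, 16.9]
finger_gap: 0.0146
the job is handed in; nothing more can be done
None
```

I reset the larger filter unit, its housing measuring about 160 × 93 mm in the pictures, and handed the job in at about 18 s. At that moment I still held the stylus and the button was down. No verdict was given.

- **Cover:** I slid it by the orange grip until it stopped dead, at about 30 N. Its centre measured 41.7 mm from the hole's centre, where fully open should give 40 mm. The wrist and top pictures afterwards show the hole bared.
- **Stylus and button:** The tip went straight down into the hole. It met the button at a tool height of about 0.127 m and stopped at about 0.122 m. That last few millimetres fits the button's 6 mm travel. The force rose to about 19 N there with almost no further movement, and I eased it to 17 N up and about 5 N sideways. The button needs 5 N, so I take it as fully down, though its face was hidden behind the stylus.
- **Other things:** I never went near the mug, rice bowl, lemon or tea light. I did not measure them again at the end. The last pictures show the tea light and part of the bowl, with no sign of being disturbed.
- **Disagreement:** The cameras' estimates of the hole differed by up to 4 mm in x. Part of that came from a wrist picture taken while the arm was still settling. I settled it by lining up the tip and the hole in one wrist picture, and the scene camera then agreed.

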